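# Set the thin glass panel on its pantry stand

## Robot

A 7-joint arm with a two-finger parallel gripper is mounted at the origin on the work surface. World frame = base frame: x ahead of the robot, y to its left, z up, the work surface at z = 0. Lengths are in m, angles in rad, forces in N, time in s.
With the tool pointing down it reaches from about 0.4 to 0.85 m from the base axis. Payload 4.5 kg.
Tool frame: the origin (TCP) lies midway between the tips of the shut fingers; the grasp point (between the pads) lies 19 mm behind it; z points along the fingers, y is the direction in which the jaws open and shut (so a half turn about z gives the same grasp; the last joint's range is limited). The gripper opens to 88 mm and grips with 3 to 60 N. Pads are 18 mm wide; open, the fingers measure 123 mm over their backs; the gripper's body (75 mm by 187 mm) begins 45 mm behind the grasp point.
Start: joints at [1.141, 0.689, -0.195, 1.565, 0.157, 0.902, -0.215], TCP at [0.28, -0.559, 0.239] pointing down, gripper open.
Joint ranges: [-3.01, 3.01], [-0.46, 2.08], [-1.47, 1.51], [0.13, 2.56], [-1, 4.14], [0.04, 2.09], [-2.66, 2.66]. Speed limits (rad/s): [2.57, 2.57, 3.14, 3.14, 3.14, 3.14, 3.14].

## Interface

Orientations are given as a unit quaternion [x, y, z, w].
In Python, from plant import r gives the robot as it stands. The module is installed in compiled form; this text tells all that it offers.
- The arm moves only by the shell command python3 -m jog 'ROWS' [FORCE]. ROWS is JSON, a list of rows, each an object with "translation": the shift along the tool's x, y, z in units of 40 mm (1.0 is 40 mm), a list of three; "twist": the turn about the tool's z in units of 6 degrees (1.0 is 6 degrees); "claw": the opening in per cent of the stroke, from 0 (shut) to 100 (fully open). A call has 1 to 20 rows; each row shifts and turns the commanded pose from where the row before left it, along the tool's axes as they then stand; what a row does not reach is not made up. A row lasts 1/12 s, in which the tool goes at most 41.7 mm and 7.16 degrees, less where a joint would pass 70% of its speed; a pose out of reach is approached as far as the arm can. A call is refused whole if a number of a shift passes 1 or a number of a turn 1, either way. A call with a gripper value outside its range is refused whole. The fingers move at their own pace and stop on an object; FORCE is the grip in N (left out, the last holds). Time passes only in rows, so rows that do not move let the fingers close. It gives the time, the measured TCP pose, the force and the opening at its end, in the units of the state.
- r.get_state(): the state, without advancing time (a new reading comes with each control period).
- r.snapshot(name): name is "scene" or "top"; returns a dict with "img" (384x512x3 uint8, red, green, blue), "fx", "fy", "cx", "cy" (pixels), "dist_coeffs" ([k1, k2, p1, p2, k3] as OpenCV has them; the pictures are not rectified), "origin" and "rotation" of the camera in the world. Camera axes: x right, y up, looking along -z (the intrinsics and any distortion apply to the point x, -y, -z); pixel columns grow to the right and rows downward; lengths in m; the calibration is good to about 2 mm. A picture is of the moment at which its call begins. There is no depth.
- r.finish_job(): hands the job in, once; it reports no verdict.
Trained networks look in the newest picture that a camera, given by its name, has taken for a name from the list of things; names that differ only in an ending like _2 or _b are one class to them, and where a whole thing is asked for, a point or a joint stands for the part that bears it (a point fixed in the world has none). Each returns a list of dicts, best first, with "confidence" (0 to 1); they miss things now and then, are a little off and sometimes report something else, mostly with a low value. They report only what shows in the picture. A call takes as long as a camera call.
- r.spot_in(label, camera): "rect" ([left, top, right, bottom] in pixels, round what is visible of it).
- r.spot_point(label, camera): "location" ([row, column] in pixels: a listed point, or the origin of a listed thing).
The state is a dict: "clock": time; "q": joint angles; "qd": joint speeds; "joint_torque": joint torques, N m; "tool_pos": TCP position; "eef_rot": TCP orientation; "contact_force": force on the tool from outside, world axes, zero at the start; "moment": the same for the moment, N m; "opening": opening from 0.0 (shut) to 1.0 (fully open).
Only numpy, scipy, OpenCV 4.12 (cv2) and the standard library are available. Lean on these libraries where they do the work, as an engineer would, in place of code of your own. Each camera call takes 0.05 s, during which the arm holds its last target. There are 200 camera calls.

## Task

Clear the stand by lifting the red jar off it and setting it upright on the middle of the round cork mat; then draw the glass panel straight up out of the slotted rack by its top edge and lean it on the stand, foot behind the lip and face back against the brass rail, squarely and centred, and let go. Both are fragile: squeeze neither with more than 20 N and set them down without a knock or a drop. Leave everything else where it is.

Things in the scene. Friction and masses are not known exactly. Their poses are not given: they have to be found in the camera images.
- glass: thin green-tinted glass panel, 6 mm thick (its x) x 130 mm wide (its y) x 160 mm high (its z), about 0.31 kg; origin at the centre of its lower edge; both faces alike. Stands upright in any one of the rack's three slots. A squeeze over 20 N (on each finger), or a knock or push over 30 N against rack or stand, cracks it; a grip of 8 to 15 N carries it
- glass_top (a point): centre of the glass panel's top edge, 160 mm above its origin
- rack: fixed wooden rack, left or right, 170 mm (its x) x 152 mm (its y), origin under its centre; floor 12 mm thick, end walls 136 mm apart and fins up to 102 mm. Three upright slots 10 mm wide, parallel to its y, at x = -46, 0, +46 mm, each holding one 160 mm high panel by 9 mm of its side edges: panel tops are 172 mm above the table, 40 mm free between neighbours
- stand: fixed dark wooden stand, left or right, lip side away from the robot, origin under its centre: board 120 mm deep (its x) x 200 mm wide (its y) x 12 mm thick; lip from x = -50 to -42 mm, top 22 mm above the table. The panel's foot goes on the board between lip and rail, its top leaning towards +x, about 30 degrees from upright if the foot is near the lip
- rail (a point): middle of the axis of the stand's round brass rail: 10 mm in diameter, along the stand's y from -85 to +85 mm at its x = +29 mm, 112 mm above the table, with a brass post down to the board at each end
- jar: red closed glass jar with brass lid, 54 mm in diameter (lid: 50 mm, top 18 mm), 110 mm tall, 0.25 kg, origin at the centre of its underside; starts upright on the stand's board between lip and rail (6 mm free each side). A squeeze over 20 N (on each finger), or a knock or push over 30 N against stand or mat, cracks it; a grip of 8 to 15 N carries it
- mat: fixed round cork mat, 100 mm in diameter, 5 mm thick, origin under its centre; a bystander jar stands about 105 mm from its centre on its +x and on its -x side
- wood_board: bystander: light wooden board 6 x 130 x 160 mm standing in another slot of the rack, origin at the centre of its lower edge
- white_board: bystander: white plastic board 6 x 130 x 160 mm standing in another slot of the rack, origin at the centre of its lower edge
- pea_jar: bystander: green jar with steel lid, 66 mm in diameter, 120 mm tall, beyond the cork mat; origin under its centre
- rice_jar: bystander: cream jar with steel lid, 66 mm in diameter, 100 mm tall, on the robot's side of the cork mat; origin under its centre
- canister: bystander: square canister with white lid, 80 x 80 mm, 113 mm tall, beyond the stand (on its lip side, -x); origin under its centre
- bowl: bystander: blue bowl, 110 mm across, 45 mm tall, on the rail side (+x) of the stand, nearer the robot; origin under its centre
- tin: bystander: yellow round tin, 82 mm in diameter, 115 mm tall, behind the rack (on its +x side); origin under its centre
- spoon: bystander: wooden spoon 150 mm long lying flat in front of the rack (on its -x side)

How it is judged:
By the outcome, as a careful person would: the job done as asked, in the order asked, and still so for the second after the job is handed in, with the robot touching nothing.
It also fails if it takes over 69 s, if anything falls off the work surface, if the arm or the gripper's body presses on something with over 40 N, if the wrist force passes 120 N, or if a joint passes its speed limit or range.

## Working session

There is one attempt and no reset: what is moved stays moved. The work goes in short steps, Python scripts to look and compute and a shell command to move; the robot and the scene stay as the last step left them, time stands still between calls to the robot, and variables do not carry over. Pictures are saved under pics/ and viewed, about 8 in all and at most 12, crops included, and the job is handed in when it is done.

```bash
mkdir -p pics
cat > h.py <<'E'
import numpy as np, cv2, json
from scipy.optimize import least_squares
from scipy.spatial.transform import Rotation as R
from plant import r
def K(s): return np.array([[s['fx'],0,s['cx']],[0,s['fy'],s['cy']],[0,0,1.]])
def proj(s,P):
    Rw=np.array(s['rotation']).reshape(3,3); p=(np.atleast_2d(P)-s['origin'])@Rw
    p=p*[1,-1,-1]
    return cv2.projectPoints(p.reshape(-1,1,3),np.zeros(3),np.zeros(3),K(s),np.array(s['dist_coeffs'],float))[0].reshape(-1,2)
def ray(s,uv):
    n=cv2.undistortPoints(np.array([[uv]],float),K(s),np.array(s['dist_coeffs'],float))[0,0]
    d=np.array(s['rotation']).reshape(3,3)@[n[0],-n[1],-1]; return np.array(s['origin']),d/np.linalg.norm(d)
def atz(s,uv,z):
    o,d=ray(s,uv); return o+d*(z-o[2])/d[2]
def tri(rays):
    A=sum(np.eye(3)-np.outer(d,d) for o,d in rays); b=sum((np.eye(3)-np.outer(d,d))@o for o,d in rays)
    return np.linalg.solve(A,b), [float(np.linalg.norm((np.eye(3)-np.outer(d,d))@(np.linalg.solve(A,b)-o)))*1000 for o,d in rays]
def save(s,n): cv2.imwrite('pics/'+n+'.png',s['img'][:,:,::-1])
E
python3 - <<'E'
from h import *
np.set_printoptions(precision=4,suppress=True)
st=r.get_state(); print(st['tool_pos'],st['eef_rot'],st['opening'],st['clock'])
S={c:r.snapshot(c) for c in('scene','top')}
ims=[]
for c,s in S.items():
    print(c,s['fx'],s['cx'],s['cy'],s['dist_coeffs'],np.array(s['origin']),np.array(s['rotation']).ravel()); ims.append(s['img'])
    save(s,c+'0')
for l in ['glass','glass_top','rack','stand','rail','jar','mat','wood_board','white_board','pea_jar','rice_jar','canister','bowl','tin']:
    ry=[]
    for c,s in S.items():
        p=r.spot_point(l,c)
        if p:
            a=p[0]; uv=a['location'][::-1]; print(l,c,np.round(uv,1),round(a['confidence'],2),'z0:',atz(s,uv,0)[:2],len(p)); ry.append(ray(s,uv))
    if len(ry)==2: print('   TRI',*tri(ry))
E
```

```text
[ 0.2793 -0.5584  0.2379] [ 0.9732  0.2299 -0.0003 -0.0009] 0.9981038479762199 0.0
scene 400.6335737075079 247.56635412760974 195.64812921925207 [-0.0151  0.      0.      0.      0.    ] [ 1.0799 -0.7158  0.862 ] [0.3939 0.1211 0.2891 0.8641]
top 448.0817226456766 247.01838774073124 189.40547921313768 [0.0388 0.     0.     0.     0.    ] [ 0.3875 -0.0197  1.2317] [-0.069   0.0568  0.7066 -0.702 ]Traceback (most recent call last):
  File "<stdin>", line 14, in <module>
  File "h.py", line 14, in atz
    o,d=ray(s,uv); return o+d*(z-o[2])/d[2]
        ~~~^^^^^^
  File "h.py", line 12, in ray
    d=np.array(s['rotation']).reshape(3,3)@[n[0],-n[1],-1]; return np.array(s['origin']),d/np.linalg.norm(d)
      ~~~~~~~~~~~~~~~~~~~~~~~~~~~~~~~^^^^^
ValueError: cannot reshape array of size 4 into shape (3,3)
```

View pics/scene0.png

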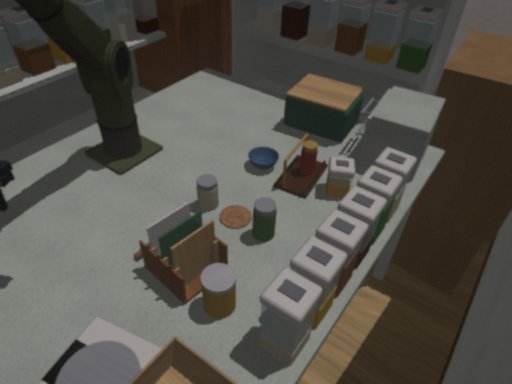

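View pics/top0.png

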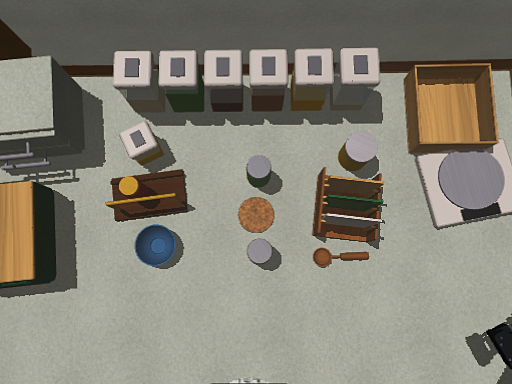

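The scene view shows the stand with the red jar at (309,157), the mat at (235,216) and the rack at (183,250), with the green glass in its middle slot. The top view agrees: stand at (148,195), mat at (256,214) and rack at (350,205). The camera rotation is a quaternion, so I'll fix the helper.

```bash
sed -i "s/np.array(s\['rotation'\]).reshape(3,3)/R.from_quat(s['rotation']).as_matrix()/" h.py
cat > m.py <<'E'
from h import *
np.set_printoptions(precision=4,suppress=True)
S={c:r.snapshot(c) for c in('scene','top')}
for l in ['glass','glass_top','rack','stand','rail','jar','mat','wood_board','white_board','pea_jar','rice_jar','canister','bowl','tin']:
    ry=[];t=[]
    for c,s in S.items():
        p=r.spot_point(l,c)
        if p:
            a=p[0]; uv=a['location'][::-1]; t+=[c,np.round(uv,1),round(a['confidence'],2),atz(s,uv,{'rail':.112,'glass_top':.172,'jar':.012,'glass':.012}.get(l,0))[:2]]; ry.append(ray(s,uv))
    print(l,*t)
    if len(ry)==2: print('   TRI',*tri(ry))
E
python3 m.py
```

```text
glass top [341.1 207.6] 0.81 [ 0.5545 -0.2558]
glass_top scene [180.3 218.9] 0.97 [ 0.5446 -0.2471] top [354.4 198. ] 0.62 [ 0.5554 -0.2573]
   TRI [ 0.5535 -0.2548  0.1834] [0.11706614192904105, 0.1170661419289951]
rack scene [186.5 266.6] 0.57 [ 0.5516 -0.2533] top [343.8 209.5] 0.69 [ 0.5508 -0.2653]
   TRI [ 0.553  -0.2605  0.0076] [4.5387390663532, 4.538739066353038]
stand scene [303.8 176.2] 0.56 [0.6028 0.2824] top [152.4 193.7] 0.89 [0.5992 0.2656]
   TRI [0.603  0.268  0.0074] [6.370334860843023, 6.3703348608429975]
rail scene [297. 149.] 0.81 [0.5739 0.2632] top [142.8 203.3] 0.78 [0.5555 0.2631]
   TRI [0.5627 0.2705 0.1014] [7.030408970179953, 7.0304089701800425]
jar scene [306.1 170.8] 0.81 [0.6004 0.2995] top [137.8 191.3] 0.9 [0.6042 0.3035]
   TRI [0.6021 0.3017 0.0123] [2.5839789607400485, 2.5839789607400894]
mat scene [234.8 219. ] 0.69 [ 0.5428 -0.0294] top [255.1 218.7] 0.89 [ 0.5269 -0.0208]
   TRI [ 0.5309 -0.0189 -0.0159] [2.9057789985780698, 2.905778998578066]
wood_board scene [195.8 270.1] 0.6 [ 0.5795 -0.2469] top [345.7 194.2] 0.59 [ 0.5935 -0.2724]
   TRI 
[... 226 characters left out ...]
6705]
pea_jar scene [260.7 231.6] 0.89 [ 0.636  -0.0244]
rice_jar scene [205.1 206.3] 0.84 [ 0.4337 -0.0417] top [257.9 251.3] 0.85 [ 0.4378 -0.0277]
   TRI [ 0.4335 -0.0323 -0.0061] [6.391167678889551, 6.391167678889635]
canister scene [335.5 189.1] 0.86 [0.7223 0.2878] top [144.1 149.5] 0.56 [0.7269 0.2933]
   TRI [ 0.7242  0.2912 -0.0001] [3.2890093786350927, 3.2890093786348458]
bowl scene [265.5 163.2] 0.77 [0.4553 0.2625] top [155.5 244. ] 0.62 [0.4594 0.2524]
   TRI [0.4602 0.2517 0.0082] [1.7053613664379275, 1.7053613664378726]
tin scene [217.2 303. ] 0.74 [ 0.6908 -0.2911] top [352.6 157.7] 0.82 [ 0.6974 -0.2961]
   TRI [ 0.6949 -0.2947  0.0081] [0.5780571447994166, 0.57805714479952]
```

Run:
```python
from h import *
im=cv2.imread('pics/scene0.png'); t=cv2.imread('pics/top0.png')
a=cv2.resize(im[125:305,130:370],None,fx=3.3,fy=3.3,interpolation=cv2.INTER_CUBIC)
cv2.imwrite('pics/c1.png',a[:600,:800])
b=np.hstack([cv2.resize(t[150:260,95:200],None,fx=3.8,fy=5,interpolation=cv2.INTER_CUBIC),cv2.resize(t[150:260,300:400],None,fx=3.8,fy=5,interpolation=cv2.INTER_CUBIC)])
cv2.imwrite('pics/c2.png',b); print(a.shape,b.shape)
```

```text
(594, 792, 3) (550, 779, 3)
```

View pics/c2.png

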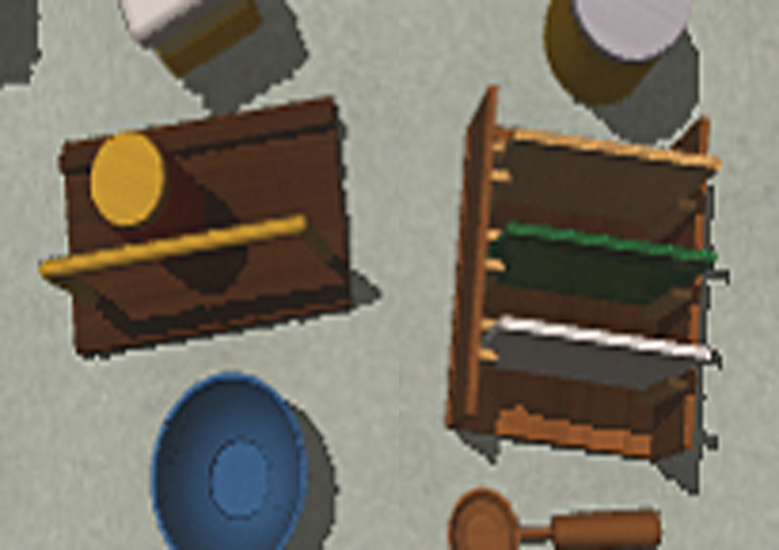

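View pics/c1.png

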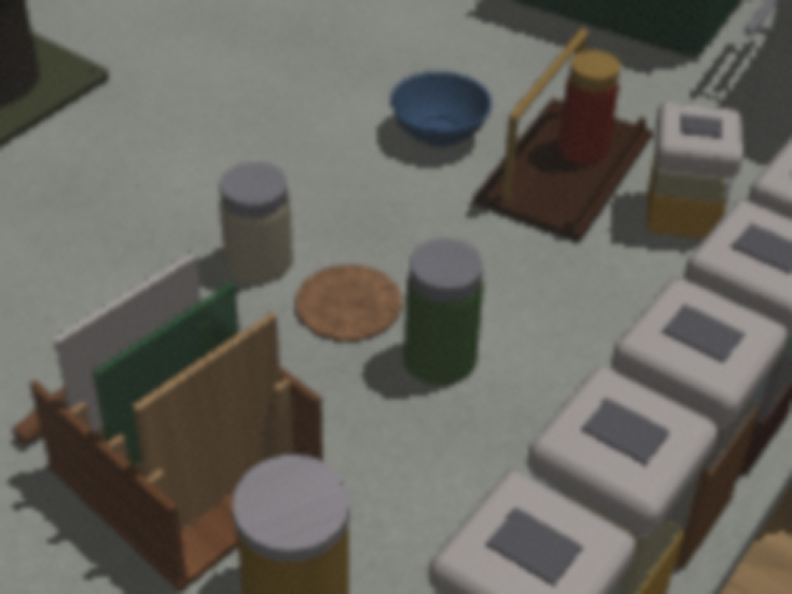

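The top crop shows the stand's rail running from (106,204) to (175,194) on the robot's side, with the lip on the far side. The glass top edge runs from (329,196) to (383,202). The scene crop gives the same edges, so I'll fit x, y and yaw from both views.

```bash
cat > fit.py <<'E'
from h import *
np.set_printoptions(precision=4,suppress=True)
S={c:r.snapshot(c) for c in('scene','top')}
def W(p,L): c,s=np.cos(p[2]),np.sin(p[2]); return np.array([p[0]+c*L[0]-s*L[1],p[1]+s*L[0]+c*L[1],L[2]])
def fit(name,obs,p0,freez=False):
    def f(p): return np.concatenate([(proj(S[c],W(p,[*L[:2],L[2]+(p[3] if freez else 0)]))[0]-uv) for c,L,uv in obs])
    q=least_squares(f,list(p0)+([0] if freez else []),loss='soft_l1'); print(name,q.x[:2],'yaw',np.degrees(q.x[2]),'dz',q.x[3:],'res',f(q.x).round(1)); return q.x
T='top';C='scene'
st=[(T,[.029,.085,.112],(174.7,194.4)),(T,[.029,-.085,.112],(106,203.8)),
 (T,[.06,-.1,.012],(115.5,220.4)),(T,[.06,.1,.012],(187.1,211.6)),(T,[-.06,.1,.012],(182.6,169.6)),(T,[-.06,-.1,.012],(111.3,179)),
 (C,[.029,.085,.112],(286.1,158.9)),(C,[.029,-.085,.112],(307.3,135)),(C,[-.06,.1,.012],(305.8,197.7)),(C,[.06,.1,.012],(273.9,185.6)),(C,[-.06,-.1,.012],(327,164.4))]
fit('stand',st,[.6,.27,3.2]); fit('stand',st,[.6,.27,3.2],True)
gl=[(T,[0,.065,.172],(328.7,195.8)),(T,[0,-.065,.172],(382.6,201.6)),(C,[0,-.065,.172],(159.4,237.7)),(C,[0,.065,.172],(202.1,212.3))]
fit('glass',gl,[.555,-.255,-.1]); fit('glass',gl,[.555,-.255,-.1],True)
# jar lid centroid, colour; mat
for c,s in S.items():
    h=cv2.cvtColor(s['img'],cv2.COLOR_RGB2HSV)
    for l in('jar','mat'):
        b=r.spot_in(l,c)
        if b: print(l,c,np.round(b[0]['rect'],1),round(b[0]['confidence'],2))
print('jar lid', tri([ray(S[T],(128.6,185.6)),ray(S[C],(130+595/3.3,125+63/3.3))]))
print('mat', atz(S[T],(256.3,214.3),.005),atz(S[C],(130+348/3.3,125+299/3.3),.005))
E
python3 fit.py
```

```text
stand [0.5952 0.2725] yaw 187.45991607454732 dz [] res [-0.6  0.1  1.2 -0.2 -0.9  0.4  0.1 -0.8 -0.2 -1.  -0.3 -0.8 -1.1  1.8
 -1.4  0.3 -0.2 -1.2 -1.7 -1.1  0.6 -0.1]
stand [0.5953 0.2731] yaw 187.47075800723837 dz [-0.0018] res [-0.7  0.1  1.3 -0.1 -0.9  0.4 -0.  -0.8 -0.3 -0.9 -0.3 -0.7 -1.   2.1
 -1.3  0.7 -0.1 -0.9 -1.6 -0.8  0.6  0.2]
glass [ 0.5567 -0.259 ] yaw -8.21635533954862 dz [] res [-0.9 -2.   0.1 -0.5 -1.1  0.1 -0.9 -1.4]
glass [ 0.5561 -0.2588] yaw -7.996708003033446 dz [-0.0032] res [-1.2 -1.4 -0.3 -0.1 -1.   0.9 -1.  -0.7]
jar scene [301.6 139.4 319.6 177.8] 0.84
mat scene [218.7 207.6 253.4 225.6] 0.7
jar top [117.9 174.5 149.6 197.9] 0.68
mat top [236.6 196.8 276.2 230.3] 0.58
jar lid (array([0.6004, 0.2988, 0.123 ]), [1.471051609014749, 1.4710516090146626])
mat [ 0.5385 -0.0242  0.005 ] [ 0.5384 -0.0205  0.005 ]
```

```bash
cat > go.py <<'E'
# usage: go.py x y z [yawdeg] : remaining move in tool axes, units
import sys; from h import *
a=[float(v) for v in sys.argv[1:]]; s=r.get_state(); M=R.from_quat(s['eef_rot']).as_matrix()
yaw=np.degrees(np.arctan2(M[1,0],M[0,0])); t=np.array(s['tool_pos'])
print('clk',round(s['clock'],2),'pos',t.round(4),'yaw',round(yaw,2),'F',np.round(s['contact_force'],1),'open',round(s['opening']*88,1))
if a:
    y2=np.radians(a[3] if len(a)>3 else yaw); d=np.array(a[:3])-t
    m=np.array([[np.cos(y2),np.sin(y2),0],[np.sin(y2),-np.cos(y2),0],[0,0,-1]])
    print('after twist',round((yaw-np.degrees(y2))/6,3),'shift units',(m@d/.04).round(3))
E
python3 -m jog '[{"translation":[0,0,-0.3],"twist":0.8,"claw":100},{"translation":[0,0,-0.3],"twist":0.8,"claw":100},{"translation":[0,0,-0.3],"twist":0.8,"claw":100},{"translation":[0,0,-0.3],"twist":0.8,"claw":100},{"translation":[0.45,-0.84,0],"twist":0,"claw":100},{"translation":[0.45,-0.84,0],"twist":0,"claw":100},{"translation":[0.45,-0.84,0],"twist":0,"claw":100},{"translation":[0.45,-0.84,0],"twist":0,"claw":100},{"translation":[0.45,-0.84,0],"twist":0,"claw":100},{"translation":[0.45,-0.84,0],"twist":0,"claw":100},{"translation":[0.45,-0.84,0],"twist":0,"claw":100},{"translation":[0.45,-0.84,0],"twist":0,"claw":100},{"translation":[0.45,-0.84,0],"twist":0,"claw":100},{"translation":[0.45,-0.84,0],"twist":0,"claw":100},{"translation":[0.45,-0.84,0],"twist":0,"claw":100},{"translation":[0.45,-0.84,0],"twist":0,"claw":100}]' 10; python3 go.py .6005 .2995 .2 7.5
```

```text
clock: 3.33
tool_pos: [0.4425, -0.1296, 0.287]
eef_rot: [0.998, 0.064, 0.0, 0.0]
contact_force: [0.7, -1.2, -0.2]
opening: 0.996
clk 3.33 pos [ 0.4425 -0.1296  0.287 ] yaw 7.37 F [ 0.7 -1.2 -0.2] open 87.7
after twist -0.022 shift units [  5.316 -10.12    2.176]
```

```bash
python3 -m jog '[{"translation":[0.44,-0.84,0],"twist":0,"claw":100},{"translation":[0.44,-0.84,0],"twist":0,"claw":100},{"translation":[0.44,-0.84,0],"twist":0,"claw":100},{"translation":[0.44,-0.84,0],"twist":0,"claw":100},{"translation":[0.44,-0.84,0],"twist":0,"claw":100},{"translation":[0.44,-0.84,0],"twist":0,"claw":100},{"translation":[0.44,-0.84,0],"twist":0,"claw":100},{"translation":[0.44,-0.84,0],"twist":0,"claw":100},{"translation":[0.44,-0.84,0],"twist":0,"claw":100},{"translation":[0.44,-0.84,0],"twist":0,"claw":100},{"translation":[0.44,-0.84,0],"twist":0,"claw":100},{"translation":[0.44,-0.84,0],"twist":0,"claw":100},{"translation":[0,0,0.8],"twist":0,"claw":100},{"translation":[0,0,0.8],"twist":0,"claw":100},{"translation":[0,0,0.5],"twist":0,"claw":100},{"translation":[0,0,0],"twist":0,"claw":100},{"translation":[0,0,0],"twist":0,"claw":100}]'
cat > see.py <<'E'
import sys; from h import *
# see.py name scene(u0 v0 u1 v1) : side by side crops of both cams around a world point
n=sys.argv[1]; P=np.array([float(v) for v in sys.argv[2:5]]); h=float(sys.argv[5]) if len(sys.argv)>5 else 45
o=[]
for c in('scene','top'):
    s=r.snapshot(c); u,v=proj(s,P)[0]; cv2.imwrite('pics/%s_%s.png'%(n,c),s['img'][:,:,::-1]); 
    A=np.array([[400/(2*h),0,200-u*400/(2*h)],[0,400/(2*h),200-v*400/(2*h)]]); o.append(cv2.warpAffine(s['img'][:,:,::-1],A,(400,400),flags=cv2.INTER_CUBIC)); print(c,u,v,'scale',200/h)
cv2.imwrite('pics/%s.png'%n,np.hstack(o))
E
python3 go.py .6005 .2995 .2 7.5; python3 see.py v1 .6 .29 .15 45
```

```text
clock: 4.75
tool_pos: [0.5993, 0.2953, 0.2021]
eef_rot: [0.998, 0.064, -0.001, 0.0]
contact_force: [0.1, 0.4, 0.4]
opening: 1.001
clk 4.75 pos [0.5993 0.2953 0.2021] yaw 7.38 F [0.1 0.4 0.4] open 88.1
after twist -0.02 shift units [ 0.042 -0.1    0.051]
scene 309.3883128289144 138.39392440702082 scale 4.444444444444445
top 128.7417481500933 183.2433100789283 scale 4.444444444444445
```

View pics/v1.png

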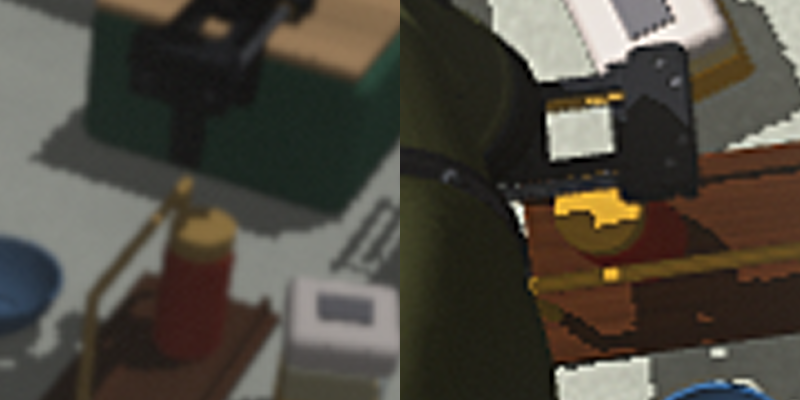

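The gripper sits above the jar in line with the rail: the lid is at about (205,230) in the left crop and the jaw spans it in the right crop. I'll go down now.

```bash
python3 -m jog '[{"translation":[0.04,-0.1,0.5],"twist":0,"claw":100},{"translation":[0,0,0.6],"twist":0,"claw":100},{"translation":[0,0,0.6],"twist":0,"claw":100},{"translation":[0,0,0.5],"twist":0,"claw":100},{"translation":[0,0,0.4],"twist":0,"claw":100},{"translation":[0,0,0.4],"twist":0,"claw":100},{"translation":[0,0,0.3],"twist":0,"claw":100},{"translation":[0,0,0],"twist":0,"claw":100},{"translation":[0,0,0],"twist":0,"claw":100}]' 10; python3 go.py .6005 .2995 .069 7.5
```

```text
clock: 5.6
tool_pos: [0.6015, 0.3, 0.0716]
eef_rot: [0.998, 0.064, 0.001, -0.0]
contact_force: [-0.3, 0.8, 0.2]
opening: 1.001
clk 5.6 pos [0.6015 0.3    0.0716] yaw 7.36 F [-0.3  0.8  0.2] open 88.1
after twist -0.023 shift units [-0.027  0.009  0.065]
```

```bash
python3 -m jog '[{"translation":[0,0,0],"twist":0,"claw":80},{"translation":[0,0,0],"twist":0,"claw":72},{"translation":[0,0,0],"twist":0,"claw":68},{"translation":[0,0,0],"twist":0,"claw":64},{"translation":[0,0,0],"twist":0,"claw":62},{"translation":[0,0,0],"twist":0,"claw":60},{"translation":[0,0,0],"twist":0,"claw":55},{"translation":[0,0,0],"twist":0,"claw":50},{"translation":[0,0,0],"twist":0,"claw":40},{"translation":[0,0,0],"twist":0,"claw":40},{"translation":[0,0,0],"twist":0,"claw":40},{"translation":[0,0,0],"twist":0,"claw":40}]' 11; python3 go.py
```

```text
clock: 6.6
tool_pos: [0.6011, 0.2997, 0.0711]
eef_rot: [0.998, 0.064, 0.0, 0.0]
contact_force: [-0.5, -1.1, 5.7]
opening: 0.609
clk 6.6 pos [0.6011 0.2997 0.0711] yaw 7.37 F [-0.5 -1.1  5.7] open 53.6
```

```bash
python3 -m jog '[{"translation":[0,0,-0.05],"twist":0,"claw":40},{"translation":[0,0,-0.1],"twist":0,"claw":40},{"translation":[0,0,-0.2],"twist":0,"claw":40},{"translation":[0,0,-0.3],"twist":0,"claw":40},{"translation":[0,0,-0.4],"twist":0,"claw":40},{"translation":[0,0,-0.5],"twist":0,"claw":40},{"translation":[0,0,-0.5],"twist":0,"claw":40},{"translation":[0,0,-0.5],"twist":0,"claw":40},{"translation":[0,0,-0.4],"twist":0,"claw":40},{"translation":[0,0,-0.3],"twist":0,"claw":40},{"translation":[0,0,0],"twist":0,"claw":40}]'; python3 go.py .5385 -.0225 .19 0
```

```text
clock: 7.52
tool_pos: [0.6025, 0.3007, 0.2044]
eef_rot: [0.998, 0.064, 0.003, -0.001]
contact_force: [0.8, -0.5, -3.5]
opening: 0.608
clk 7.52 pos [0.6025 0.3007 0.2044] yaw 7.36 F [ 0.8 -0.5 -3.5] open 53.5
after twist 1.227 shift units [-1.6    8.08   0.359]
```

```bash
python3 -m jog '[{"translation":[0,0,0],"twist":0.4,"claw":40},{"translation":[0,0,0],"twist":0.5,"claw":40},{"translation":[0,0,0],"twist":0.3,"claw":40},{"translation":[-0.05,0.2,0],"twist":0,"claw":40},{"translation":[-0.1,0.5,0],"twist":0,"claw":40},{"translation":[-0.15,0.7,0],"twist":0,"claw":40},{"translation":[-0.2,0.8,0],"twist":0,"claw":40},{"translation":[-0.2,0.8,0],"twist":0,"claw":40},{"translation":[-0.2,0.8,0],"twist":0,"claw":40},{"translation":[-0.2,0.8,0],"twist":0,"claw":40},{"translation":[-0.2,0.8,0],"twist":0,"claw":40},{"translation":[-0.2,0.8,0],"twist":0,"claw":40},{"translation":[-0.1,0.7,0],"twist":0,"claw":40},{"translation":[-0.1,0.6,0],"twist":0,"claw":40},{"translation":[-0.1,0.38,0],"twist":0,"claw":40},{"translation":[0,0,0],"twist":0,"claw":40},{"translation":[0,0,0],"twist":0,"claw":40},{"translation":[0,0,0],"twist":0,"claw":40}]'; python3 go.py .5385 -.0225 .075 0; python3 see.py v2 .54 -.022 .08 50
```

```text
clock: 9.02
tool_pos: [0.5299, -0.0146, 0.2007]
eef_rot: [1.0, 0.002, 0.0, -0.0]
contact_force: [-0.2, 0.3, -2.3]
opening: 0.603
clk 9.02 pos [ 0.5299 -0.0146  0.2007] yaw 0.26 F [-0.2  0.3 -2.3] open 53.1
after twist 0.044 shift units [0.214 0.198 3.143]
scene 235.5298561500553 197.78174675934866 scale 4.0
top 255.5178154842419 210.17395846545338 scale 4.0
```

View pics/v2.png

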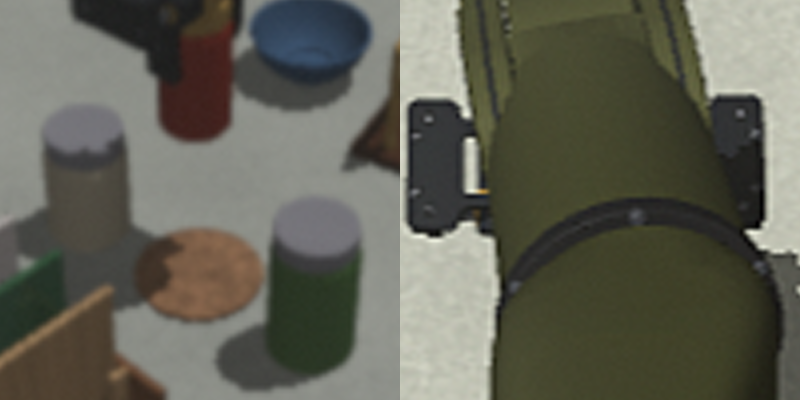

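The left crop shows the jar hanging upright, with the mat clear below at about (200,273). I'll centre it and lower it.

```bash
python3 -m jog '[{"translation":[0.1,0.1,0.1],"twist":0,"claw":40},{"translation":[0.11,0.1,0.3],"twist":0,"claw":40},{"translation":[0,0,0.5],"twist":0,"claw":40},{"translation":[0,0,0.5],"twist":0,"claw":40},{"translation":[0,0,0.5],"twist":0,"claw":40},{"translation":[0,0,0.45],"twist":0,"claw":40},{"translation":[0,0,0.35],"twist":0,"claw":40},{"translation":[0,0,0.2],"twist":0,"claw":40},{"translation":[0,0,0.1],"twist":0,"claw":40},{"translation":[0,0,0.05],"twist":0,"claw":40},{"translation":[0,0,0],"twist":0,"claw":40},{"translation":[0,0,0],"twist":0,"claw":40},{"translation":[0,0,0],"twist":0,"claw":40}]'; python3 go.py .5385 -.0225 .064 0
```

```text
clock: 10.2
tool_pos: [0.5389, -0.0237, 0.0794]
eef_rot: [1.0, 0.001, 0.001, 0.0]
contact_force: [-0.3, -0.4, -2.2]
opening: 0.608
clk 10.2 pos [ 0.5389 -0.0237  0.0794] yaw 0.17 F [-0.3 -0.4 -2.2] open 53.5
after twist 0.028 shift units [-0.009 -0.029  0.386]
```

```bash
python3 -m jog '[{"translation":[0,0,0.1],"twist":0,"claw":40},{"translation":[0,0,0.08],"twist":0,"claw":40},{"translation":[0,0,0.05],"twist":0,"claw":40},{"translation":[0,0,0.03],"twist":0,"claw":40},{"translation":[0,0,0.02],"twist":0,"claw":40},{"translation":[0,0,0.02],"twist":0,"claw":40},{"translation":[0,0,0],"twist":0,"claw":40},{"translation":[0,0,0],"twist":0,"claw":40}]'; python3 -m jog '[{"translation":[0,0,0.02],"twist":0,"claw":40},{"translation":[0,0,0.02],"twist":0,"claw":40},{"translation":[0,0,0],"twist":0,"claw":40}]'|grep -E "pos|force"
```

```text
clock: 10.87
tool_pos: [0.5383, -0.0237, 0.0667]
eef_rot: [1.0, 0.002, 0.0, 0.0]
contact_force: [-0.3, 0.1, -3.1]
opening: 0.608
tool_pos: [0.5382, -0.0236, 0.065]
contact_force: [-0.4, -0.3, -2.7]
```

```bash
python3 -m jog '[{"translation":[0,0,0.02],"twist":0,"claw":40},{"translation":[0,0,0.02],"twist":0,"claw":40},{"translation":[0,0,0],"twist":0,"claw":40}]'|grep -E "pos|force";  python3 -m jog '[{"translation":[0,0,0.015],"twist":0,"claw":40},{"translation":[0,0,0],"twist":0,"claw":40}]'|grep -E "pos|force"
```

```text
tool_pos: [0.5383, -0.0237, 0.064]
contact_force: [-0.3, 0.2, 1.8]
tool_pos: [0.5383, -0.0237, 0.0639]
contact_force: [-2.4, -0.7, 8.0]
```

The jar is down, with contact at 8 N. I'll ease off and release.

```bash
python3 -m jog '[{"translation":[0,0,-0.015],"twist":0,"claw":40},{"translation":[0,0,0],"twist":0,"claw":62},{"translation":[0,0,0],"twist":0,"claw":64},{"translation":[0,0,0],"twist":0,"claw":70},{"translation":[0,0,0],"twist":0,"claw":85},{"translation":[0,0,0],"twist":0,"claw":100},{"translation":[0,0,0],"twist":0,"claw":100},{"translation":[0,0,0],"twist":0,"claw":100},{"translation":[0,0,0],"twist":0,"claw":100},{"translation":[0,0,-0.2],"twist":0,"claw":100},{"translation":[0,0,-0.5],"twist":0,"claw":100},{"translation":[0,0,-0.8],"twist":0,"claw":100},{"translation":[0,0,-0.8],"twist":0,"claw":100},{"translation":[0,0,-0.8],"twist":0,"claw":100},{"translation":[0,0,-0.8],"twist":0,"claw":100},{"translation":[0,0,-0.8],"twist":0,"claw":100},{"translation":[0,0,-0.8],"twist":0,"claw":100}]'; python3 go.py .5561 -.2588 .24 81.9;python3 go.py .5561 -.2588 .24 -98.1
```

```text
clock: 12.95
tool_pos: [0.5377, -0.0237, 0.2859]
eef_rot: [1.0, 0.002, 0.0, 0.0]
contact_force: [0.7, -0.5, -0.1]
opening: 0.999
clk 12.95 pos [ 0.5377 -0.0237  0.2859] yaw 0.18 F [ 0.7 -0.5 -0.1] open 87.9
after twist -13.621 shift units [-5.754  1.285  1.147]
clk 12.95 pos [ 0.5377 -0.0237  0.2859] yaw 0.18 F [ 0.7 -0.5 -0.1] open 87.9
after twist 16.379 shift units [ 5.754 -1.285  1.147]
```

```bash
python3 -c "
from h import *
print(np.round(r.get_state()['q'],3))"
```

```text
[ 0.041  0.513 -0.132  1.77   0.085  0.863 -1.697]
```

```bash
python3 -m jog '[{"translation":[0,0,0],"twist":-0.97,"claw":60},{"translation":[0,0,0],"twist":-0.97,"claw":30},{"translation":[0,0,0],"twist":-0.97,"claw":30},{"translation":[0,0,0],"twist":-0.97,"claw":30},{"translation":[0,0,0],"twist":-0.97,"claw":30},{"translation":[0,0,0],"twist":-0.97,"claw":30},{"translation":[0,0,0],"twist":-0.97,"claw":30},{"translation":[0,0,0],"twist":-0.97,"claw":30},{"translation":[0,0,0],"twist":-0.97,"claw":30},{"translation":[0,0,0],"twist":-0.97,"claw":30},{"translation":[0,0,0],"twist":-0.97,"claw":30},{"translation":[0,0,0],"twist":-0.97,"claw":30},{"translation":[0,0,0],"twist":-0.97,"claw":30},{"translation":[0,0,0],"twist":-0.97,"claw":30}]' 10; python3 go.py .5561 -.2588 .24 81.9; python3 see.py v3 .54 -.022 .06 90
```

```text
clock: 14.12
tool_pos: [0.5379, -0.0239, 0.2841]
eef_rot: [0.755, 0.656, -0.0, 0.0]
contact_force: [-0.1, 1.5, -0.0]
opening: 0.302
clk 14.12 pos [ 0.5379 -0.0239  0.2841] yaw 81.93 F [-0.1  1.5 -0. ] open 26.6
after twist 0.006 shift units [-5.749  1.278  1.102]
scene 235.5395548197178 202.815545906684 scale 2.2222222222222223
top 255.51111354435167 211.17267501278496 scale 2.2222222222222223
```

View pics/v3.png

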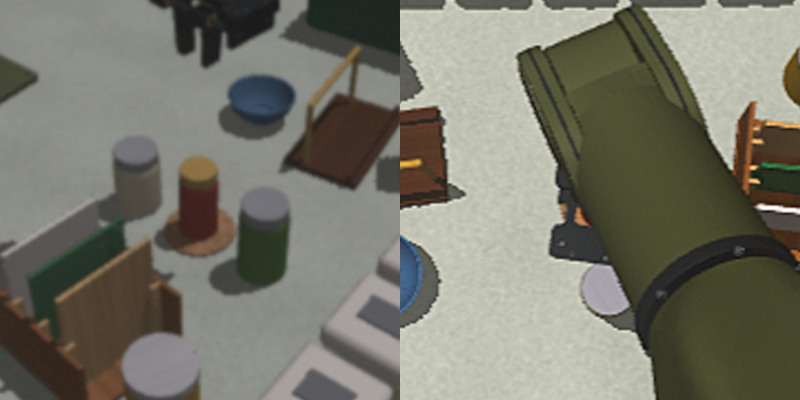

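The jar stands upright on the mat at (200,230), looking slightly toward the robot side or +y, but that can wait for a clear top view. Next I'll move over the glass.

```bash
python3 -m jog '[{"translation":[-0.5,0.11,0],"twist":0,"claw":30},{"translation":[-0.9,0.2,0],"twist":0,"claw":30},{"translation":[-0.9,0.2,0],"twist":0,"claw":30},{"translation":[-0.9,0.2,0],"twist":0,"claw":30},{"translation":[-0.9,0.2,0],"twist":0,"claw":30},{"translation":[-0.9,0.2,0],"twist":0,"claw":30},{"translation":[-0.6,0.13,0],"twist":0,"claw":30},{"translation":[-0.15,0.03,0.3],"twist":0,"claw":30},{"translation":[0,0,0.7],"twist":0,"claw":30},{"translation":[0,0,0.5],"twist":0,"claw":30},{"translation":[0,0,0],"twist":0,"claw":30},{"translation":[0,0,0],"twist":0,"claw":30}]'; python3 go.py .5561 -.2588 .141 81.9; python3 see.py v4 .556 -.25 .17 45
python3 - <<'E'
from h import *
S={c:r.snapshot(c) for c in('scene','top')}
for l in('jar','mat'):
  for k in('scene','top'):
    p=r.spot_in(l,k); print(l,k,[(np.round(a['rect'],1),round(a['confidence'],2)) for a in p[:2]])
E
```

```text
clock: 15.22
tool_pos: [0.5545, -0.2572, 0.2229]
eef_rot: [0.757, 0.654, -0.0, -0.001]
contact_force: [0.5, -0.1, -0.2]
opening: 0.298
clk 15.22 pos [ 0.5545 -0.2572  0.2229] yaw 81.66 F [ 0.5 -0.1 -0.2] open 26.2
after twist -0.04 shift units [-0.033  0.046  2.046]
scene 182.98540338172373 222.18651166639268 scale 4.444444444444445
top 351.13826029954987 197.90755352684425 scale 4.444444444444445
jar scene []
jar top [(array([245.1, 200.2, 267.3, 225.6]), 0.88), (array([108.4, 172.9, 184.7, 223.9]), 0.67)]
mat scene [(array([216.3, 211.7, 251.3, 227.8]), 0.87)]
mat top [(array([238.7, 194.1, 274.9, 231.3]), 0.97)]
```

View pics/v4.png

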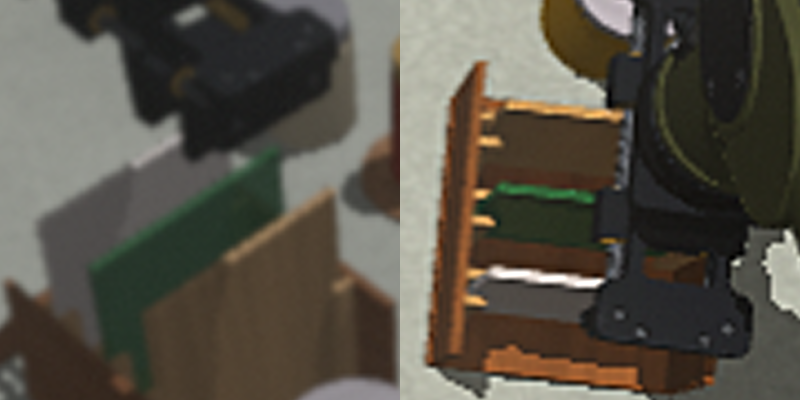

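The fingers are over the middle slot: the green top edge runs from (90,262) to (282,148) in the left crop, which matches the fit to about 2 mm. I'll descend to straddle the glass.

```bash
python3 -m jog '[{"translation":[-0.03,0.05,0.3],"twist":-0.04,"claw":30},{"translation":[0,0,0.4],"twist":0,"claw":30},{"translation":[0,0,0.3],"twist":0,"claw":30},{"translation":[0,0,0.2],"twist":0,"claw":30},{"translation":[0,0,0],"twist":0,"claw":30}]'; python3 see.py v5 .556 -.25 .17 40
```

```text
clock: 16.03
tool_pos: [0.5555, -0.2598, 0.1731]
eef_rot: [0.755, 0.655, -0.001, -0.002]
contact_force: [-0.2, 0.3, 0.6]
opening: 0.3
scene 182.98540338172373 222.18651166639268 scale 5.0
top 351.13826029954987 197.90755352684425 scale 5.0
```

View pics/v5.png

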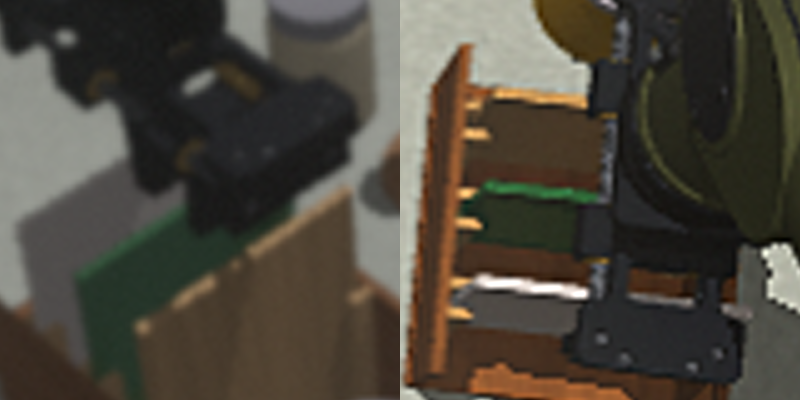

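One finger is on each side of the green edge, at (155,185) and (215,230) in the left crop. I'll carry on down and close gently.

```bash
python3 -m jog '[{"translation":[0,0,0.3],"twist":0,"claw":30},{"translation":[0,0,0.3],"twist":0,"claw":30},{"translation":[0,0,0.2],"twist":0,"claw":30},{"translation":[0,0,0],"twist":0,"claw":30},{"translation":[0,0,0],"twist":0,"claw":30}]';  python3 -m jog '[{"translation":[0,0,0],"twist":0,"claw":24},{"translation":[0,0,0],"twist":0,"claw":20},{"translation":[0,0,0],"twist":0,"claw":16},{"translation":[0,0,0],"twist":0,"claw":13},{"translation":[0,0,0],"twist":0,"claw":10},{"translation":[0,0,0],"twist":0,"claw":8},{"translation":[0,0,0],"twist":0,"claw":7},{"translation":[0,0,0],"twist":0,"claw":6},{"translation":[0,0,0],"twist":0,"claw":4},{"translation":[0,0,0],"twist":0,"claw":0},{"translation":[0,0,0],"twist":0,"claw":0},{"translation":[0,0,0],"twist":0,"claw":0},{"translation":[0,0,0],"twist":0,"claw":0}]' 11; python3 go.py
```

```text
clock: 16.55
tool_pos: [0.5565, -0.2599, 0.1427]
eef_rot: [0.755, 0.655, -0.0, -0.001]
contact_force: [0.2, 0.1, 0.4]
opening: 0.299
clock: 17.63
tool_pos: [0.557, -0.2601, 0.1436]
eef_rot: [0.755, 0.655, -0.0, 0.0]
contact_force: [-0.1, 0.2, 2.3]
opening: 0.069
clk 17.63 pos [ 0.557  -0.2601  0.1436] yaw 81.9 F [-0.1  0.2  2.3] open 6.1
```

```bash
python3 -m jog '[{"translation":[0,0,-0.05],"twist":0,"claw":0},{"translation":[0,0,-0.1],"twist":0,"claw":0},{"translation":[0,0,-0.15],"twist":0,"claw":0},{"translation":[0,0,-0.2],"twist":0,"claw":0},{"translation":[0,0,-0.2],"twist":0,"claw":0},{"translation":[0,0,-0.2],"twist":0,"claw":0},{"translation":[0,0,-0.2],"twist":0,"claw":0},{"translation":[0,0,0],"twist":0,"claw":0}]'; python3 -m jog '[{"translation":[0,0,-0.2],"twist":0,"claw":0},{"translation":[0,0,-0.3],"twist":0,"claw":0},{"translation":[0,0,-0.3],"twist":0,"claw":0},{"translation":[0,0,-0.4],"twist":0,"claw":0},{"translation":[0,0,-0.4],"twist":0,"claw":0},{"translation":[0,0,-0.4],"twist":0,"claw":0},{"translation":[0,0,-0.4],"twist":0,"claw":0},{"translation":[0,0,-0.4],"twist":0,"claw":0},{"translation":[0,0,-0.3],"twist":0,"claw":0},{"translation":[0,0,-0.2],"twist":0,"claw":0},{"translation":[0,0,0],"twist":0,"claw":0},{"translation":[0,0,0],"twist":0,"claw":0}]'; python3 go.py .6 .27 .325 97.5
```

```text
clock: 18.3
tool_pos: [0.5577, -0.2603, 0.1897]
eef_rot: [0.755, 0.655, 0.001, 0.001]
contact_force: [-1.2, -0.2, -2.9]
opening: 0.065
clock: 19.3
tool_pos: [0.557, -0.26, 0.32]
eef_rot: [0.755, 0.655, 0.0, 0.0]
contact_force: [-0.0, -0.9, -4.0]
opening: 0.064
clk 19.3 pos [ 0.557 -0.26   0.32 ] yaw 81.9 F [-0.  -0.9 -4. ] open 5.6
after twist -2.6 shift units [12.996  2.795 -0.125]
```

```bash
python3 -m jog '[{"translation":[0,0,0],"twist":-0.6,"claw":0},{"translation":[0,0,0],"twist":-0.8,"claw":0},{"translation":[0,0,0],"twist":-0.8,"claw":0},{"translation":[0,0,0],"twist":-0.4,"claw":0},{"translation":[0.2,0.05,0],"twist":0,"claw":0},{"translation":[0.5,0.14,0],"twist":0,"claw":0},{"translation":[0.7,0.19,0],"twist":0,"claw":0},{"translation":[0.8,0.22,0],"twist":0,"claw":0},{"translation":[0.8,0.22,0],"twist":0,"claw":0},{"translation":[0.8,0.22,0],"twist":0,"claw":0},{"translation":[0.8,0.22,0],"twist":0,"claw":0},{"translation":[0.8,0.22,0],"twist":0,"claw":0},{"translation":[0.8,0.22,0],"twist":0,"claw":0},{"translation":[0.8,0.22,0],"twist":0,"claw":0},{"translation":[0.8,0.22,0],"twist":0,"claw":0},{"translation":[0.8,0.22,0],"twist":0,"claw":0},{"translation":[0.8,0.22,0],"twist":0,"claw":0},{"translation":[0.8,0.22,0],"twist":0,"claw":0}]'; python3 -m jog '[{"translation":[0.8,0.22,0],"twist":0,"claw":0},{"translation":[0.7,0.19,0],"twist":0,"claw":0},{"translation":[0.5,0.14,0],"twist":0,"claw":0},{"translation":[0.3,0.08,0],"twist":0,"claw":0},{"translation":[0,0,0],"twist":0,"claw":0},{"translation":[0,0,0],"twist":0,"claw":0}]'; python3 go.py .6308 .2774 .25 97.5
```

```text
clock: 20.8
tool_pos: [0.6139, 0.1613, 0.3188]
eef_rot: [0.66, 0.752, -0.001, -0.0]
contact_force: [0.8, 0.7, -3.0]
opening: 0.067
clock: 21.3
tool_pos: [0.6273, 0.2531, 0.3188]
eef_rot: [0.659, 0.752, -0.001, 0.0]
contact_force: [0.2, -1.2, -3.3]
opening: 0.067
clk 21.3 pos [0.6273 0.2531 0.3188] yaw 97.5 F [ 0.2 -1.2 -3.3] open 5.9
after twist 0.0 shift units [0.59  0.166 1.721]
```

```bash
python3 -m jog '[{"translation":[0.2,0.06,0.3],"twist":0,"claw":0},{"translation":[0.25,0.06,0.5],"twist":0,"claw":0},{"translation":[0.14,0.05,0.5],"twist":0,"claw":0},{"translation":[0,0,0.4],"twist":0,"claw":0},{"translation":[0,0,0],"twist":0,"claw":0},{"translation":[0,0,0],"twist":0,"claw":0}]' | grep pos
cat > iou.py <<'E'
from h import *
from scipy.optimize import minimize
S={c:r.snapshot(c) for c in('scene','top')}
I={c:cv2.imread(f'pics/v4_{c}.png') for c in S}
k=4
def box(x0,x1,y0,y1,z0,z1): return np.array([[x,y,z] for x in(x0,x1) for y in(y0,y1) for z in(z0,z1)])
B=[box(-.06,.06,-.1,.1,0,.012),box(-.05,-.042,-.1,.1,.012,.022)]
M={}
def near(c):
    m=np.zeros((384,512),np.uint8); P=proj(S[c],[[.595+a,.272+b,z] for a in(-.09,.09) for b in(-.13,.13) for z in(0,.13)]).astype(int)
    cv2.fillConvexPoly(m,cv2.convexHull(P),1); return m
for c in S:
    h=cv2.cvtColor(I[c],cv2.COLOR_BGR2HSV).astype(int); H,s,v=h[...,0],h[...,1],h[...,2]
    m=((H<22)|(H>170))&(s>70); m=(m&(near(c)>0)).astype(np.uint8)
    n,l,st,_=cv2.connectedComponentsWithStats(m); m=(l==1+np.argmax(st[1:,4])).astype(np.uint8)
    M[c]=cv2.resize(m,None,fx=k,fy=k,interpolation=cv2.INTER_NEAREST); print(c,st[1:,4].max())
def rend(c,p):
    im=np.zeros((384*k,512*k),np.uint8); cs,sn=np.cos(p[2]),np.sin(p[2]); A=np.array([[cs,-sn,0],[sn,cs,0],[0,0,1]])
    rail=[np.array([[.029,y,.112] for y in(-.085,.085)])]+[np.array([[.029,y,z] for z in(.012,.112)]) for y in(-.085,.085)]
    for b in B:
        q=(proj(S[c],b@A.T+[p[0],p[1],0])+.5)*k; cv2.fillConvexPoly(im,cv2.convexHull(np.round(q).astype(int)),1)
    for b in rail:
        q=np.round((proj(S[c],b@A.T+[p[0],p[1],0])+.5)*k).astype(int); cv2.line(im,tuple(map(int,q[0])),tuple(map(int,q[1])),1,int(.010/1.0*448*k*(.9 if c=='top' else .75)))
    return im
def f(p,cs):
    p=np.array([.595,.272,np.radians(187.5)])+np.array(p)*[.001,.001,.0175]; t=0
    for c in cs: a=rend(c,p); t+=1-(a&M[c]).sum()/(a|M[c]).sum()
    return t
for cs in(['top'],['scene'],['top','scene']):
    q=minimize(f,[0,0,0],(cs,),method='Nelder-Mead',options=dict(initial_simplex=[[0,0,0],[4,0,0],[0,4,0],[0,0,2]],xatol=.05,fatol=1e-4)); print(cs,q.x.round(2),round(q.fun,3))
E
python3 iou.py
```

```text
tool_pos: [0.6313, 0.2756, 0.2501]
scene 1308
top 3044
['top'] [ 0.95  1.7  -0.39] 0.061
['scene'] [-3.28 10.87  1.27] 0.191
['top', 'scene'] [ 0.34  2.56 -0.01] 0.277
```

```bash
python3 -m jog '[{"translation":[0.03,-0.03,0.2],"twist":0.03,"claw":0},{"translation":[0,0,0.4],"twist":0,"claw":0},{"translation":[0,0,0.5],"twist":0,"claw":0},{"translation":[0,0,0.5],"twist":0,"claw":0},{"translation":[0,0,0.4],"twist":0,"claw":0},{"translation":[0,0,0.2],"twist":0,"claw":0},{"translation":[0,0,0],"twist":0,"claw":0},{"translation":[0,0,0],"twist":0,"claw":0}]'; python3 go.py .6302 .2769 .146
python3 - <<'E'
from h import *
s=r.snapshot('scene'); save(s,'v6s'); t=r.snapshot('top'); save(t,'v6t')
st=r.get_state(); z=st['tool_pos'][2]-.1316
A=R.from_euler('z',187.3,degrees=True).as_matrix()
L=lambda x,y,z: A@[x,y,0]+[.5955,.2735,z]
k=5; u,v=proj(s,L(-.03,0,.06))[0]; W=np.array([[k,0,350-u*k],[0,k,300-v*k]])
im=cv2.warpAffine(s['img'][:,:,::-1],W,(700,600),flags=cv2.INTER_CUBIC)
def dot(P,col):
    q=W@np.append(proj(s,P)[0],1); cv2.circle(im,tuple(map(int,q)),3,col,-1)
for y in(-.1,.1):
    for x,zz in((-.05,.022),(-.042,.022),(-.06,.012),(.06,.012)): dot(L(x,y,zz),(255,255,0))
for y in(-.085,.085): dot(L(.029,y,.112),(255,0,255))
tp=np.array(st['tool_pos'])
M=R.from_quat(st['eef_rot']).as_matrix()
for w in(-.065,.065):
    for h in(z,z+.16): dot([*(tp+M[:,0]*w)[:2],h],(0,0,255))
cv2.imwrite('pics/v6.png',im); print(z)
E
```

```text
clock: 22.57
tool_pos: [0.6304, 0.2791, 0.1641]
eef_rot: [0.661, 0.751, 0.0, 0.0]
contact_force: [-0.9, -0.0, -2.8]
opening: 0.067
clk 22.57 pos [0.6304 0.2791 0.1641] yaw 97.29 F [-0.9 -0.  -2.8] open 5.9
after twist 0.0 shift units [-0.054 -0.012  0.452]
0.03353594269303373
```

View pics/v6.png

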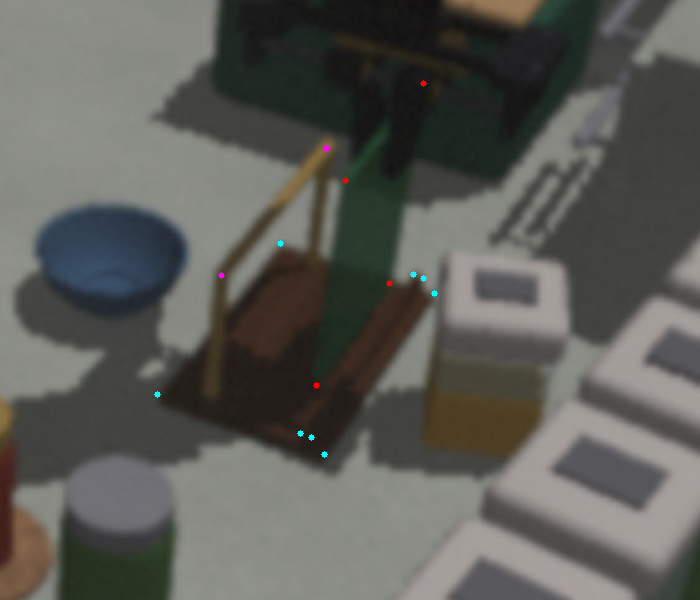

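The panel's lower front corner sits at about (315,380), on its predicted dot, and the foot is inside the lip line running from (415,280) to (305,435). I'll check the lip's offset numerically before lowering.

Run:
```python
from h import *
S={c:r.snapshot(c) for c in('scene','top')}
A=R.from_euler('z',187.3,degrees=True).as_matrix()
L=lambda x,y,z: A@[x,y,0]+[.5955,.2735,z]
xs=np.arange(-.074,-.02,.003); print('x',(xs*1000).astype(int))
for c,f,ys in(('top','v4_top',(-.06,0,.06)),('scene','v4_scene',(-.02,.02,.06)),('scene','v6s',(.075,.085,.092))):
    g=cv2.cvtColor(cv2.imread(f'pics/{f}.png'),cv2.COLOR_BGR2GRAY)
    for y in ys:
        rows=[]
        for dy in np.arange(-.006,.0061,.003):
            q=proj(S[c],np.array([L(x,y+dy,.022) for x in xs])).astype(np.float32)
            rows.append(cv2.remap(g,q[:,0].copy(),q[:,1].copy(),cv2.INTER_LINEAR).ravel())
        print(c,y,np.mean(rows,0).astype(int))
```

```text
x [-74 -71 -67 -64 -61 -58 -55 -52 -49 -46 -43 -40 -37 -34 -31 -28 -25 -22]
top -0.06 [185 185 182 182 187 184  86  57  58  58  56  40  44  65  60  59  58  61]
top 0 [124 161 178 174 180 179  77  56  59  57  55  38  43  59  62  60  57  56]
top 0.06 [ 83  94 155 184 190 183  81  54  57  59  55  40  48  64  60  61  60  59]
scene -0.02 [145 142 126  96  66  55  52  47  45  47  50  51  52  53  52  51  52  52]
scene 0.02 [134 137 123  90  62  53  52  48  46  49  51  52  53  52  52  52  52  52]
scene 0.06 [102 124 119  88  61  53  51  48  46  49  52  53  53  53  53  52  51  52]
scene 0.075 [75 66 58 44 35 32 31 31 31 32 34 40 42 38 34 31 30 30]
scene 0.085 [79 67 59 46 36 32 31 31 31 32 34 40 41 39 36 32 31 30]
scene 0.092 [73 65 60 46 36 32 31 31 31 32 35 38 38 37 35 33 32 31]
```

```bash
python3 -m jog '[{"translation":[-0.05,-0.04,0],"twist":0,"claw":0},{"translation":[0,0,0.15],"twist":0,"claw":0},{"translation":[0,0,0.15],"twist":0,"claw":0},{"translation":[0,0,0.08],"twist":0,"claw":0},{"translation":[0,0,0.04],"twist":0,"claw":0},{"translation":[0,0,0],"twist":0,"claw":0},{"translation":[0,0,0],"twist":0,"claw":0}]'|grep -E "pos|force";python3 -m jog '[{"translation":[0,0,0.02],"twist":0,"claw":0},{"translation":[0,0,0.02],"twist":0,"claw":0},{"translation":[0,0,0],"twist":0,"claw":0},{"translation":[0,0,0],"twist":0,"claw":0}]'|grep -E "pos|force"
```

```text
tool_pos: [0.6287, 0.2768, 0.1464]
contact_force: [-0.6, 0.0, -2.9]
tool_pos: [0.6288, 0.2767, 0.1452]
contact_force: [0.1, -0.4, -3.8]
```

```bash
python3 -m jog '[{"translation":[0,0,0.02],"twist":0,"claw":0},{"translation":[0,0,0],"twist":0,"claw":0},{"translation":[0,0,0],"twist":0,"claw":0}]'|grep -E "pos|force";python3 -m jog '[{"translation":[0,0,0.015],"twist":0,"claw":0},{"translation":[0,0,0],"twist":0,"claw":0},{"translation":[0,0,0],"twist":0,"claw":0}]'|grep -E "pos|force";python3 -m jog '[{"translation":[0,0,0.015],"twist":0,"claw":0},{"translation":[0,0,0],"twist":0,"claw":0},{"translation":[0,0,0],"twist":0,"claw":0}]'|grep -E "pos|force"
```

```text
tool_pos: [0.6287, 0.2767, 0.1443]
contact_force: [-0.8, 0.0, -2.6]
tool_pos: [0.6289, 0.2766, 0.144]
contact_force: [0.1, -0.6, -1.2]
tool_pos: [0.6293, 0.2764, 0.1439]
contact_force: [-0.9, -3.9, 4.3]
```

The foot is on the board at the expected height, so it isn't on the lip. I'll ease off and creep toward the lip.

```bash
python3 -m jog '[{"translation":[0,0,-0.02],"twist":0,"claw":0},{"translation":[0,0.03,0],"twist":0,"claw":0},{"translation":[0,0.03,0],"twist":0,"claw":0},{"translation":[0,0,0],"twist":0,"claw":0},{"translation":[0,0,0],"twist":0,"claw":0}]'|grep -E "pos|force";python3 -m jog '[{"translation":[0,0.03,0],"twist":0,"claw":0},{"translation":[0,0,0],"twist":0,"claw":0},{"translation":[0,0,0],"twist":0,"claw":0}]'|grep -E "pos|force"
```

```text
tool_pos: [0.6311, 0.2768, 0.1439]
contact_force: [-1.7, -2.3, 2.8]
tool_pos: [0.6323, 0.2771, 0.1439]
contact_force: [-0.8, -2.7, 2.6]
```

```bash
python3 -m jog '[{"translation":[0,0,0],"twist":0,"claw":7.5},{"translation":[0,0,0],"twist":0,"claw":8},{"translation":[0,0,0],"twist":0,"claw":9},{"translation":[0,0,0],"twist":0,"claw":10},{"translation":[0,0,0],"twist":0,"claw":10},{"translation":[0,-0.05,0],"twist":0,"claw":10},{"translation":[0,-0.05,0],"twist":0,"claw":11},{"translation":[0,-0.05,0],"twist":0,"claw":11},{"translation":[0,-0.05,0],"twist":0,"claw":12},{"translation":[0,0,0],"twist":0,"claw":12},{"translation":[0,0,0],"twist":0,"claw":12}]'; python3 go.py
python3 - <<'E'
from h import *
s=r.snapshot('scene'); save(s,'v7s')
E
```

```text
clock: 26.02
tool_pos: [0.6242, 0.2761, 0.144]
eef_rot: [0.66, 0.751, -0.0, 0.0]
contact_force: [0.6, -0.4, -0.6]
opening: 0.118
clk 26.02 pos [0.6242 0.2761 0.144 ] yaw 97.32 F [ 0.6 -0.4 -0.6] open 10.4
```

```bash
python3 -m jog '[{"translation":[0,-0.06,0],"twist":0,"claw":13},{"translation":[0,-0.06,0],"twist":0,"claw":14},{"translation":[0,-0.06,0],"twist":0,"claw":15},{"translation":[0,-0.06,0],"twist":0,"claw":16},{"translation":[0,-0.06,0],"twist":0,"claw":17},{"translation":[0,-0.06,0],"twist":0,"claw":18},{"translation":[0,-0.06,0],"twist":0,"claw":19},{"translation":[0,-0.06,0],"twist":0,"claw":20},{"translation":[0,-0.06,0],"twist":0,"claw":20},{"translation":[0,-0.06,0],"twist":0,"claw":20},{"translation":[0,-0.06,0],"twist":0,"claw":20},{"translation":[0,-0.06,0],"twist":0,"claw":20},{"translation":[0,0,0],"twist":0,"claw":20}]'; python3 see.py v8 .60 .275 .1 35
```

```text
clock: 27.15
tool_pos: [0.5952, 0.2724, 0.1439]
eef_rot: [0.66, 0.751, -0.0, -0.0]
contact_force: [0.2, -0.5, -0.7]
opening: 0.202
scene 305.2885612247255 153.2053725758746 scale 5.714285714285714
top 139.97530203634855 186.89946318048104 scale 5.714285714285714
```

View pics/v8.png

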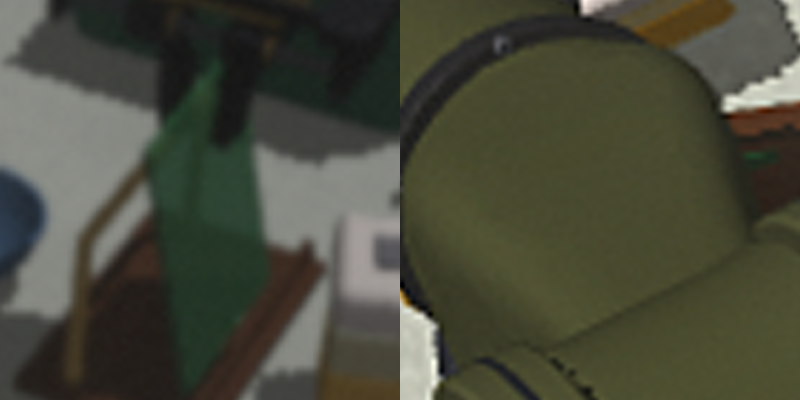

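The panel is leaning in the finger cage. Its top edge is against the rail-side finger, and the foot runs parallel inside the lip from (190,390) to (265,265). I'll continue.

```bash
python3 -m jog '[{"translation":[0,-0.06,0.02],"twist":0,"claw":21},{"translation":[0,-0.06,0.02],"twist":0,"claw":22},{"translation":[0,-0.06,0.02],"twist":0,"claw":23},{"translation":[0,-0.06,0.03],"twist":0,"claw":24},{"translation":[0,-0.06,0.03],"twist":0,"claw":25},{"translation":[0,-0.06,0.03],"twist":0,"claw":26},{"translation":[0,-0.06,0.03],"twist":0,"claw":26},{"translation":[0,-0.06,0.02],"twist":0,"claw":26},{"translation":[0,-0.05,0],"twist":0,"claw":26},{"translation":[0,-0.04,0],"twist":0,"claw":26},{"translation":[0,-0.04,0],"twist":0,"claw":26},{"translation":[0,-0.03,0],"twist":0,"claw":26},{"translation":[0,-0.03,0],"twist":0,"claw":26},{"translation":[0,-0.03,0],"twist":0,"claw":26},{"translation":[0,-0.03,0],"twist":0,"claw":26},{"translation":[0,-0.03,0],"twist":0,"claw":26},{"translation":[0,-0.03,0],"twist":0,"claw":26},{"translation":[0,-0.03,0],"twist":0,"claw":26},{"translation":[0,0,0],"twist":0,"claw":26}]'; python3 go.py
python3 - <<'E'
from h import *
S={'scene':r.snapshot('scene')}; save(S['scene'],'v9s')
t=[a for a in r.spot_point('glass_top','scene')][:1]; A=R.from_euler('z',187.3,degrees=True).as_matrix()
print(t,'pred rest top', proj(S['scene'],A@[.043,0,0]+[.5955,.2735,.152]))
E
```

```text
clock: 28.83
tool_pos: [0.5629, 0.2683, 0.1359]
eef_rot: [0.66, 0.751, -0.0, -0.0]
contact_force: [-0.8, -0.8, -0.7]
opening: 0.26
clk 28.83 pos [0.5629 0.2683 0.1359] yaw 97.33 F [-0.8 -0.8 -0.7] open 22.9
[{'location': [133.3, 295.6], 'confidence': 0.56}] pred rest top [[293.43378572 135.84690968]]
```

```bash
python3 -m jog '[{"translation":[0,-0.02,0],"twist":0,"claw":27},{"translation":[0,-0.02,0],"twist":0,"claw":28},{"translation":[0,-0.02,0],"twist":0,"claw":29},{"translation":[0,-0.02,0],"twist":0,"claw":30},{"translation":[0,-0.02,0],"twist":0,"claw":31},{"translation":[0,0,0],"twist":0,"claw":32},{"translation":[0,0,0],"twist":0,"claw":32},{"translation":[0,0,0],"twist":0,"claw":32}]' | grep -E "pos|force"
python3 - <<'E'
from h import *
s=r.snapshot('scene'); save(s,'v10s')
print(r.spot_point('glass_top','scene')[:1])
a=cv2.imread('pics/v9s.png'); b=s['img'][:,:,::-1]; c=cv2.imread('pics/v8_scene.png')
k=5; f=lambda i: cv2.resize(i[110:205,265:340],None,fx=k,fy=k,interpolation=cv2.INTER_CUBIC)
cv2.imwrite('pics/v10.png',np.hstack([f(a),f(b)])); print(np.abs(a.astype(int)-b)[110:205,265:340].max(2).max(1))
E
```

```text
tool_pos: [0.5594, 0.2678, 0.1359]
contact_force: [0.6, 0.2, 0.9]
[{'location': [132.9, 292.0], 'confidence': 0.57}]
[50 52 55 44 48 68 69 66 47 43 32 24 24 13  8 11 26 30 33 32 33 33 30 31
 45 75 85 85 73 50 35 19 12  9  7 11 14 15 14 10 18 19 21 14  7  4  4  5
 12  9 22  8  4  4  3  5  9  6 12 18 13 10 24 16  4  5  3  3  3  4  3  3
  4  5  3  4 19 39 15 11  4  4  3  3  5  3  2  3  3  3  3  2  2  2  2]
```

View pics/v10.png

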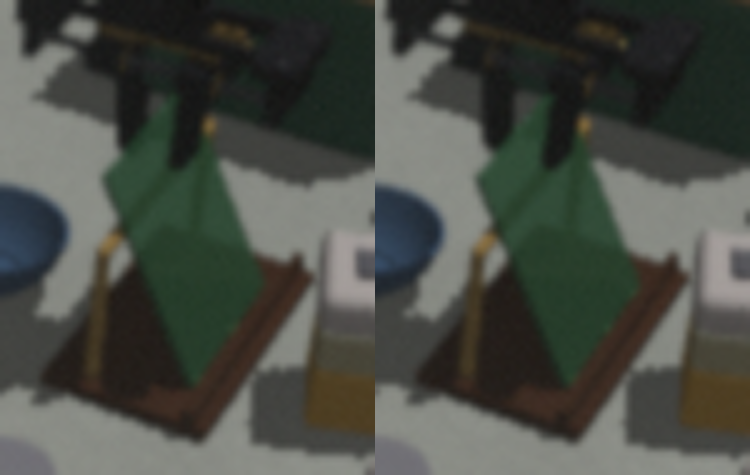

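The panel lies on the rail, with its corner at (104,180) barely moving between the two frames, and the foot is parallel to the lip. Next: slightly more clearance, then withdraw upward.

```bash
python3 -m jog '[{"translation":[0,-0.03,0],"twist":0,"claw":33},{"translation":[0,-0.02,0],"twist":0,"claw":34},{"translation":[0,0,0],"twist":0,"claw":34},{"translation":[0,0,-0.1],"twist":0,"claw":34},{"translation":[0,0,-0.2],"twist":0,"claw":34},{"translation":[0,0,-0.3],"twist":0,"claw":34},{"translation":[0,0,-0.6],"twist":0,"claw":34},{"translation":[0,0,-0.8],"twist":0,"claw":34},{"translation":[0,0,-0.8],"twist":0,"claw":34},{"translation":[0,0,-0.8],"twist":0,"claw":34},{"translation":[-0.9,0,0],"twist":0,"claw":34},{"translation":[-0.9,0,0],"twist":0,"claw":34},{"translation":[-0.9,0,0],"twist":0,"claw":34},{"translation":[-0.9,0,0],"twist":0,"claw":34},{"translation":[-0.9,0,0],"twist":0,"claw":34},{"translation":[-0.9,0,0],"twist":0,"claw":34},{"translation":[-0.9,0,0],"twist":0,"claw":34},{"translation":[-0.9,0,0],"twist":0,"claw":34},{"translation":[-0.9,0,0],"twist":0,"claw":34},{"translation":[0,0,0],"twist":0,"claw":34}]'; python3 -m jog '[{"translation":[-0.9,0,0],"twist":0,"claw":34},{"translation":[-0.9,0,0],"twist":0,"claw":34},{"translation":[-0.9,0,0],"twist":0,"claw":34},{"translation":[-0.9,0,0],"twist":0,"claw":34},{"translation":[-0.9,0,0],"twist":0,"claw":34},{"translation":[0,0,0],"twist":0,"claw":34}]' | grep pos
python3 - <<'E'
from h import *
S={c:r.snapshot(c) for c in('scene','top')}
k=4; o=[]
A=R.from_euler('z',187.3,degrees=True).as_matrix(); L=lambda x,y,z: A@[x,y,0]+[.5955,.2735,z]
P=[L(-.037,y,.013) for y in(-.065,.065)]+[L(.043,y,.152) for y in(-.065,.065)]
for c,s in S.items():
    save(s,'f_'+c)
    for name,p in(('stand',L(0,0,.06)),('mat',[.5385,-.0225,.05])):
        u,v=proj(s,p)[0]; W=np.array([[k,0,200-u*k],[0,k,150-v*k]]); im=cv2.warpAffine(s['img'][:,:,::-1],W,(400,300),flags=cv2.INTER_CUBIC)
        if name=='stand':
            for q in proj(s,P): cv2.circle(im,tuple(map(int,W@np.append(q,1))),2,(0,0,255),-1)
        o.append(im)
    for l in('jar','mat','glass_top','glass'):
        b=r.spot_in(l,c); p=r.spot_point(l,c); print(c,l,b and np.round(b[0]['rect'],1), p and (np.round(p[0]['location'][::-1],1),round(p[0]['confidence'],2)))
print('pred top', [proj(s,L(.043,0,.152)) for s in S.values()])
cv2.imwrite('pics/fin.png',np.vstack([np.hstack(o[:2]),np.hstack(o[2:])]))
E
```

```text
clock: 31.37
tool_pos: [0.5992, -0.0647, 0.2804]
eef_rot: [0.665, 0.746, -0.002, 0.003]
contact_force: [-0.7, -1.2, -0.5]
opening: 0.338
tool_pos: [0.6207, -0.2433, 0.2802]
scene jar [226.4 184.8 245.7 223.7] (array([235. , 215.4]), 0.8)
scene mat [219.1 209.2 251.1 228.1] (array([234.2, 219.9]), 0.88)
scene glass_top [285.6 125.  314.5 187.2] (array([295.2, 132.2]), 0.71)
scene glass [285.5 127.  318.1 184.3] (array([310.6, 176. ]), 0.9)
top jar [245.9 199.6 267.7 224.8] (array([253.8, 215.6]), 0.82)
top mat [237.8 198.3 273.5 232.8] (array([253.9, 211.3]), 0.96)
top glass_top [110.5 178.1 169.4 205.6] (array([134.1, 200. ]), 0.87)
top glass [112.3 179.  170.4 207.8] []
pred top [array([[293.43378572, 135.84690968]]), array([[136.70255595, 201.97619228]])]
```

The picture limit is reached, so I'll run the last checks numerically: fit the glass outline in stand coordinates, and compare the jar lid with the mat.

Run:
```python
from h import *
from scipy.optimize import minimize
S={c:r.snapshot(c) for c in('scene','top')}
A=R.from_euler('z',187.3,degrees=True).as_matrix(); k=4
M={}
for c,s in S.items():
    h=cv2.cvtColor(s['img'],cv2.COLOR_RGB2HSV).astype(int)
    m=((h[...,0]>50)&(h[...,0]<90)&(h[...,1]>70)).astype(np.uint8)
    u,v=proj(s,A@[0,0,0]+[.5955,.2735,.08])[0]; w=np.zeros_like(m); w[int(v)-40:int(v)+45,int(u)-45:int(u)+45]=1; m*=w
    n,l,st,_=cv2.connectedComponentsWithStats(m); j=1+np.argmax(st[1:,4]); m=(l==j).astype(np.uint8); print(c,'green',st[j])
    M[c]=cv2.resize(m,None,fx=k,fy=k,interpolation=cv2.INTER_NEAREST)
def f(p,cs):
    fx,y,th,yw=np.array(p)*[.001,.001,.0175,.0175]; t=0
    P=np.array([[a,b,h] for a in(-.003,.003) for b in(-.065,.065) for h in(0,.16)])
    P=P@R.from_euler('y',th).as_matrix().T; P=P-[0,0,P[:,2].min()]
    P=P@R.from_euler('z',yw).as_matrix().T@A.T; P=P+A@[fx,y,0]+[.5955,.2735,.012]
    for c in cs:
        im=np.zeros((384*k,512*k),np.uint8); cv2.fillConvexPoly(im,cv2.convexHull(np.round((proj(S[c],P)+.5)*k).astype(int)),1)
        t+=1-(im&M[c]).sum()/(im|M[c]).sum()
    return t
for cs in(['scene'],['top'],['scene','top']):
    x0=np.array([-37,0,30,0.]); q=minimize(f,x0,(cs,),method='Nelder-Mead',options=dict(initial_simplex=[x0]+[x0+d for d in np.diag([4,5,4,4])],xatol=.05,fatol=1e-4)); print(cs,'x,y mm, tilt, yaw',q.x.round(1),'1-IoU',round(q.fun,3))
# jar & mat
for c,s in S.items():
    h=cv2.cvtColor(s['img'],cv2.COLOR_RGB2HSV).astype(int); u,v=proj(s,[.5385,-.0225,.05])[0]; sl=(slice(int(v)-35,int(v)+35),slice(int(u)-28,int(u)+28)); h=h[sl]; H,s_,V=h[...,0],h[...,1],h[...,2]
    lid=(H>14)&(H<32)&(s_>120); both=((H<32)|(H>170))&(s_>80)
    for n,m in(('lid',lid),('jar+mat',both)):
        nn,l,st,ce=cv2.connectedComponentsWithStats(m.astype(np.uint8)); j=1+np.argmax(st[1:,4]); print(c,n,ce[j]+[sl[1].start,sl[0].start],st[j][:5]+[sl[1].start,sl[0].start,0,0,0], 'z.115->',atz(s,ce[j]+[sl[1].start,sl[0].start],.115)[:2])
    th=np.linspace(0,2*np.pi,60); q=proj(s,np.c_[.5385+.05*np.cos(th),-.0225+.05*np.sin(th),0*th+.005]); print('pred mat box',q.min(0),q.max(0))
    q=proj(s,np.c_[.5383+.025*np.cos(th),-.0237+.025*np.sin(th),0*th+.115]); print('pred lid box',q.min(0),q.max(0))
```

```text
scene green [287 126  30  60 943]
top green [111 179  61  27 986]
['scene'] x,y mm, tilt, yaw [-30.   -2.3  26.    4.3] 1-IoU 0.065
['top'] x,y mm, tilt, yaw [-32.9   1.7  27.7   0.6] 1-IoU 0.049
['scene', 'top'] x,y mm, tilt, yaw [-31.8  -1.6  27.3   2.9] 1-IoU 0.156
scene lid [237.95588235 191.32352941] [233 186  10  11  68] z.115-> [ 0.55262475 -0.02688537]
scene jar+mat [235.27703524 209.56986634] [220 185  31  43 823] z.115-> [ 0.59313618 -0.09149459]
pred mat box [218.70562892 204.90277978] [251.41165945 227.74370496]
pred lid box [225.98421895 183.22503095] [243.37181456 194.478601  ]
top lid [256.19435737 209.32915361] [247 200  20  20 319] z.115-> [ 0.53748913 -0.02364692]
top jar+mat [255.6359127  214.46031746] [ 238  197   36   36 1008] z.115-> [ 0.52453983 -0.0221363 ]
pred mat box [237.53546876 196.37119466] [273.86034618 232.46830273]
pred lid box [246.26569468 199.17353407] [266.17270284 218.9132563 ]
```

Run:
```python
from h import *
s=r.snapshot('scene'); a=cv2.imread('pics/f_scene.png')[:,:,::-1].astype(int)
d=np.abs(a-s['img'])[:, :, :].max(2); print('change stand/mat',d[115:205,265:340].max(),d[180:235,210:260].max())
st=r.get_state(); print(st['clock'],np.round(st['qd'],3)); print(r.finish_job())
```

```text
change stand/mat 5 118
32.9167 [-0.002  0.002  0.    -0.     0.001 -0.001 -0.001]
the job is handed in; nothing more can be done
None
```

I moved the red jar off the stand onto the cork mat, then drew the glass straight up out of the rack and leaned it against the brass rail. Both were gripped at 11 N. I handed the job in at about 33 s, with the gripper clear of everything.

**Setting down the glass:** the tool can't tilt. I stood the foot behind the lip, opened the fingers a little, and let the panel tip onto the rail between them.

**Last checks:**
- **Jar:** the top camera puts its lid within about 2 mm of the mat's centre. It looked upright in the last picture that showed it. Contact on setting down was about 8 N.
- **Glass:** it leans about 27°, with its foot roughly 5–10 mm from the lip and centred within about 2 mm. The foot touched the board at no more than about 5 N by the readings.
- **Disagreement:** the top camera gives a yaw of 0.6° to the stand, while the scene camera gives 4.3°. I trust the top view, because a panel resting flat on both the rail and the board must be parallel to them.
- **Change between the last two frames:** nothing moved at the stand. The area around the mat did change strongly. I put this down to the arm or its shadow, but did not confirm it.
- **Not viewed:** I had used up the picture allowance, so these final checks are by numbers only. I did not re-measure the bystander items.

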